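# Pack the slide cassettes and close the case

### The job

Pack the blue and the orange slide cassette, ridge up, into the open storage case beside the grey one that is already in it, all three lying flat on its floor so that nothing stands above the rim. Then close the lid fully. Leave the other things on the bench where they are.

Things in the scene. Friction and masses are not known exactly. Their poses are not given: they have to be found in the camera images.
- case: Open-topped grey storage case fixed to the bench, outside 168 mm (its x) x 208 mm (its y) x 74 mm high, walls and floor 6 mm thick, so inside it is 156 x 196 mm and 68 mm deep. Origin at the centre of its underside, z up; the lid is hinged along the top of its +x wall. Turned differently each time. Room for three cassettes side by side along its y, each lying along its x, with about 10 mm between them.
- lid (a joint): Hinge of the blue lid, rad: 0 = closed, lying on the rim; grows as it opens; about 1.57 = standing straight up, 1.9 = end stop. The hinge is stiff: the lid stays where it is left, and takes about 2 N at its free half to move. The lid is a plate 168 x 208 mm, 8 mm thick, 0.2 kg; closed, its top is 82.5 mm above the bench.
- lid_hinge (a point): Point on the hinge line at the middle of the lid's width, on the lid's underside plane (74.5 mm above the bench). Frame turns with the lid: -x runs from the hinge to the free edge, y along the hinge, z out of the lid's outer face.
- lid_edge (a point): Middle of the lid's free edge, on its outer face, 168 mm from the hinge line; a black tab 50 mm wide and 6 mm thick sticks out 18 mm beyond it. Frame as lid_hinge.
- blue_c (a point): Blue slide cassette, a closed flat box 136 mm long (its x) x 52 mm wide (its y) x 34 mm high, with a white grip ridge on top: 84 mm long (along x), 16 mm wide (y), 24 mm high, centred; 58 mm high in all, about 0.25 kg. This point is its centre, half-way up (29 mm above its underside), z up. On the bench at the start.
- orange_c (a point): Orange slide cassette, a closed flat box 136 mm long (its x) x 52 mm wide (its y) x 34 mm high, with a white grip ridge on top: 84 mm long (along x), 16 mm wide (y), 24 mm high, centred; 58 mm high in all, about 0.25 kg. This point is its centre, half-way up (29 mm above its underside), z up. On the bench at the start.
- grey_c (a point): Grey slide cassette, a closed flat box 136 mm long (its x) x 52 mm wide (its y) x 34 mm high, with a white grip ridge on top: 84 mm long (along x), 16 mm wide (y), 24 mm high, centred; 58 mm high in all, about 0.25 kg. This point is its centre, half-way up (29 mm above its underside), z up. Already in the case, at one end of it (case -y), lying along the case's x to within a few degrees.
- tallbox: Bystander, to be left alone: tall white slide box, 90 x 85 x 100 mm (too tall for the case). Origin at the centre of its underside.
- dishes: Bystander, to be left alone: stack of three flat glass dishes, 90 mm across, 45 mm high. Origin at the centre of its underside.
- oil: Bystander, to be left alone: small amber glass bottle, 38 mm across, 75 mm high, black cap. Origin at the centre of its underside.
- pen: Bystander, to be left alone: black marker pen with a red end, 135 mm long, lying down, 13 mm thick. Origin at the centre of its underside.
- mug: Bystander, to be left alone: blue mug, 80 mm across, 95 mm high. Origin at the centre of its underside.
- wash: Bystander, to be left alone: white bottle with red cap, 64 mm across, 160 mm high. Origin at the centre of its underside.
Mind the look-alikes: they are no part of the job. What is meant by the part that bears blue_c is not yellow, and is the smaller of those in its own colour.

How it is judged:
By the outcome, as a careful person would: the job done as asked, in the order asked, and still so for the second after the job is handed in, with the robot touching nothing.
It also fails if it takes over 64 s, if anything falls off the work surface, if the arm or the gripper's body presses on something with over 40 N, if the wrist force passes 120 N, or if a joint passes its speed limit or range.

### The arm

A 6-joint arm with a two-finger parallel gripper is mounted at the origin on the work surface. World frame = base frame: x ahead of the robot, y to its left, z up, the work surface at z = 0. Lengths are in m, angles in rad, forces in N, time in s.
With the tool pointing down it reaches from about 0.375 to 0.9 m from the base axis. Payload 3.1 kg.
Tool frame: the origin (TCP) lies at the very end of the fingers, on their centre line; the grasp point (between the pads) lies 19 mm behind it (env.pinch_z is the distance from the TCP to the grasp point, in m); z points along the fingers, y is the direction in which the jaws open and shut (so a half turn about z gives the same grasp; the last joint's range is limited). The gripper opens to 85 mm and grips with 20 to 120 N. Pads are 22 mm wide; open, the fingers measure 114 mm over their backs; the gripper's body (76 mm by 85 mm) begins 54 mm behind the grasp point. The pads swing forward as they close: fully open they stand 13 mm farther back than shut.
Start: joints at [1.036, 0.527, 1.433, -0, 1.181, -0.178], TCP at [0.218, 0.586, 0.231] pointing down, gripper open.
Joint ranges: [-3.08, 3.08], [-0.75, 2.2], [0.22, 2.44], [-1.43, 4.57], [0, 2.65], [-2.85, 2.85]. Speed limits (rad/s): [2.79, 2.79, 3.14, 3.14, 3.14, 3.14].

### API

Orientations are given as a rotation vector (axis times angle).
In Python, from bench import env gives the robot as it stands. The module is installed in compiled form; this text tells all that it offers.
- The arm moves only by the tool arm_command, never from a script. Its argument "motion" is a list that holds one entry, the list of rows, each a list of 6 numbers: the shift along the tool's x, y, z in cm, then the turn, a rotation vector about the tool's x, y, z in rad. In form: [[[tx, ty, tz, ax, ay, az], ...]]. A call has 1 to 10 rows; each row is the pose to reach, as a shift and turn from the pose commanded when the call began, along the tool's axes at that moment; what a row does not reach only later rows make up. A row lasts 1/10 s, in which the tool goes at most 50 mm and 8.59 degrees, less where a joint would pass 70% of its speed; a pose out of reach is approached as far as the arm can. A call with a gripper value outside its range is refused whole. "gripper" is the finger opening in cm, from 0 to 8.54, set as the call begins (left out, the last holds). The fingers move at their own pace and stop on an object; the grip force is fixed at half the most. Time passes only in rows, so rows that repeat a pose let the fingers close. It gives the time, the measured TCP pose, the force and the opening at its end, in the units of the state.
- env.get_state(): the state, without advancing time (a new reading comes with each control period).
- env.snapshot(name): name is "scene" or "top" or "wrist"; returns the picture (480x640x3 uint8, blue, green, red); there is no depth.
- env.camera_info(name): a dict with "fx", "fy", "cx", "cy" (pixels), "rvec" (rotation vector, rad) and "tvec" (3), from world to camera coordinates, as OpenCV has them. Camera axes: x right, y down, z forward; pixel columns grow to the right and rows downward; lengths in m; the calibration is good to about 2 mm. A picture is of the moment at which its call begins: read the wrist's pose just before it. camera_info takes no time and is no camera call; for the wrist camera it gives the pose at the moment of the call.
- env.close_job(): hands the job in, once; it reports no verdict.
The state is a dict: "time_s": time; "joints": joint angles; "dq": joint speeds; "joint_efforts": joint torques, N m; "ee_pos": TCP position; "orientation": TCP orientation; "wrist_force": force on the tool from outside, world axes, zero at the start; "moment": the same for the moment, N m; "finger_gap": finger opening in m.
Only numpy, scipy, OpenCV 4.12 (cv2) and the standard library are available. Lean on these libraries where they do the work, as an engineer would, in place of code of your own. Each camera call takes 0.05 s, during which the arm holds its last target.

## Working session

There is one attempt and no reset: what is moved stays moved. The work goes in short steps, Python scripts to look and compute and a tool call to move; the robot and the scene stay as the last step left them, time stands still between calls to the robot, and variables do not carry over. Pictures are saved under pics/ and viewed, and the job is handed in when it is done.

Besides the shell and the picture viewer there is one more tool, called by a JSON object that holds its "name" and its "arguments", one argument or row to a line. arm_command: Moves the arm, as the interface text tells. Its arguments: {"type":"object","properties":{"motion":{"type":"array","items":{"type":"array","items":{"type":"array","items":{"type":"number"}}}},"gripper":{"type":"number"}},"required":["motion"]}

```bash
mkdir -p pics; python3 - <<'E'
from bench import env
import cv2
print(env.get_state())
for n in("scene","top","wrist"):
    print(n,env.camera_info(n))
    cv2.imwrite(f"pics/{n}0.png",env.snapshot(n))
E
```

```text
{'time_s': 0.0, 'joints': array([ 1.03652819e+00,  5.28478315e-01,  1.43387535e+00,  2.98911378e-05,
        1.18138603e+00, -1.78474937e-01]), 'dq': array([-0.00068993,  0.00059558, -0.00116382, -0.00025403,  0.00151335,
       -0.00067429]), 'joint_efforts': array([-7.29956878e-05, -4.42351019e+01, -1.78029871e+01, -2.95312102e-04,
        8.43599351e-03,  2.86845619e-06]), 'ee_pos': array([0.21729822, 0.58526603, 0.23033472]), 'orientation': array([-0.55581566, -3.09124487,  0.00314474]), 'wrist_force': array([0.0806746 , 0.18836458, 0.04486084]), 'moment': array([-0.03397792, -0.05032364,  0.01077295]), 'finger_gap': 0.08521395438970017}
scene {'fx': 476.7821461806509, 'fy': 476.7821461806509, 'cx': 320.1554659807421, 'cy': 239.2970245343555, 'rvec': array([ 0.95259526,  2.36926577, -1.17804205]), 'tvec': array([ 0.44851072, -0.09897984,  1.62652025])}
top {'fx': 445.8400514694108, 'fy': 445.8400514694108, 'cx': 318.7609820675962, 'cy': 241.16383523839852, 'rvec': array([ 2.14926353, -2.13016071,  0.17676003]), 'tvec': array([-0.11562074,  0.55052063,  0.92990909])}
wrist {'fx': 416.9742792874515, 'fy': 416.9742792874515, 'cx': 317.7065814835879, 'cy': 240.70135630239477, 'rvec': array([-2.35854361, -1.63973399, -0.25762213]), 'tvec': array([-0.62512369, -0.04005008,  0.38006001])}
```

View pics/scene0.png

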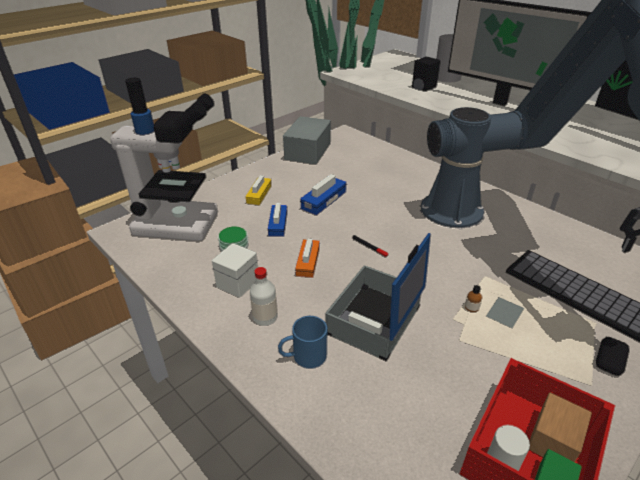

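View pics/top0.png

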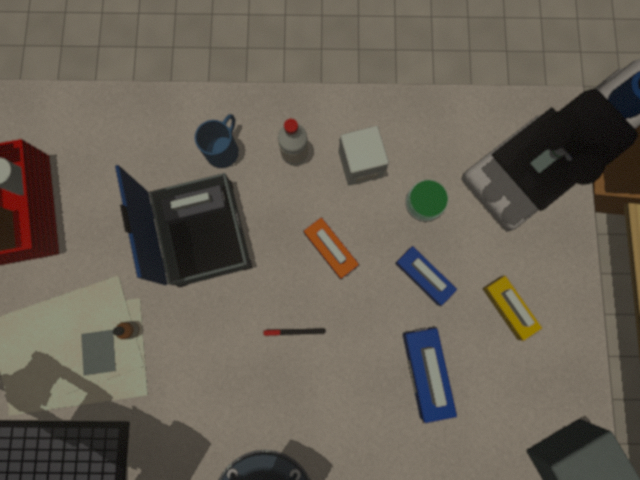

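View pics/wrist0.png

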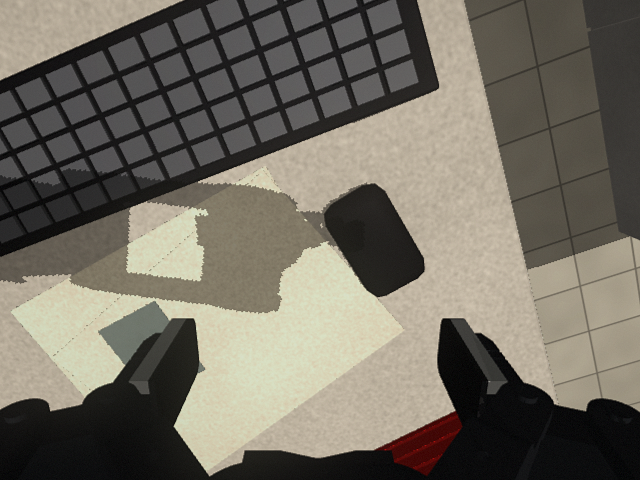

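The overhead view shows the small blue cassette at (427,275), the larger blue look-alike at (430,375) and the orange one at (331,248). The case is at (205,230) with its lid standing on the image-left side, and the grey cassette is at (192,203).

```bash
cat > h.py <<'E'
import cv2, numpy as np
from scipy.spatial.transform import Rotation as R
def cast(ci,uv,z):
    Rm=R.from_rotvec(ci["rvec"]).as_matrix(); t=np.array(ci["tvec"])
    c=-Rm.T@t
    uv=np.atleast_2d(uv).astype(float)
    d=np.c_[(uv[:,0]-ci["cx"])/ci["fx"],(uv[:,1]-ci["cy"])/ci["fy"],np.ones(len(uv))]@Rm
    s=(z-c[2])/d[:,2]
    return c+d*s[:,None]
def proj(ci,P):
    Rm=R.from_rotvec(ci["rvec"]).as_matrix()
    q=np.atleast_2d(P)@Rm.T+np.array(ci["tvec"])
    return np.c_[q[:,0]/q[:,2]*ci["fx"]+ci["cx"],q[:,1]/q[:,2]*ci["fy"]+ci["cy"]]
def rect(ci,mask,z,n=1,lo=30):
    cs,_=cv2.findContours(mask,cv2.RETR_EXTERNAL,cv2.CHAIN_APPROX_NONE)
    out=[]
    for c in sorted(cs,key=cv2.contourArea)[::-1][:n]:
        if cv2.contourArea(c)<lo: continue
        P=cast(ci,c[:,0,:],z)[:,:2]
        (cx,cy),(w,h),a=cv2.minAreaRect((P*1000).astype(np.float32))
        if w<h: w,h,a=h,w,a+90
        a=(a+90)%180-90
        out.append((cx,cy,w,h,a,c[:,0].mean(0)))
    return out
E
python3 - <<'E'
from h import *
from bench import env
ci=env.camera_info("top"); im=cv2.imread("pics/top0.png")
hsv=cv2.cvtColor(im,cv2.COLOR_BGR2HSV)
f=lambda r:np.round(np.r_[r[:5],r[5]],1)
white=cv2.inRange(hsv,(0,0,150),(180,60,255))
for nm,lo,hi in(("blue",(105,130,50),(130,255,255)),("orange",(5,150,90),(16,255,255))):
    m=cv2.inRange(hsv,lo,hi)
    for r in rect(ci,m,.034,5,300): print(nm,f(r))
for b in((385,235,470,315),(300,210,365,285),(160,180,225,220)):
    m=np.zeros_like(white); x0,y0,x1,y1=b
    m[y0:y1,x0:x1]=white[y0:y1,x0:x1]
    for r in rect(ci,m,.058 if x0!=160 else .064,2): print(b,f(r))
c=im[150:300,100:265]; cv2.imwrite("pics/c1.png",cv2.resize(c,None,fx=4.8,fy=4,interpolation=cv2.INTER_CUBIC)[:600])
c=im[200:320,290:480]; cv2.imwrite("pics/c2.png",cv2.resize(c,None,fx=4,fy=4,interpolation=cv2.INTER_CUBIC))
E
```

```text
blue [ 271.2 -347.2  183.1   69.9   10.9  430.   375. ]
blue [ 479.3 -345.9  130.6   48.9   44.6  425.9  275.7]
orange [ 539.3 -136.8  133.8   50.6   38.4  330.7  247.7]
```

View pics/c1.png

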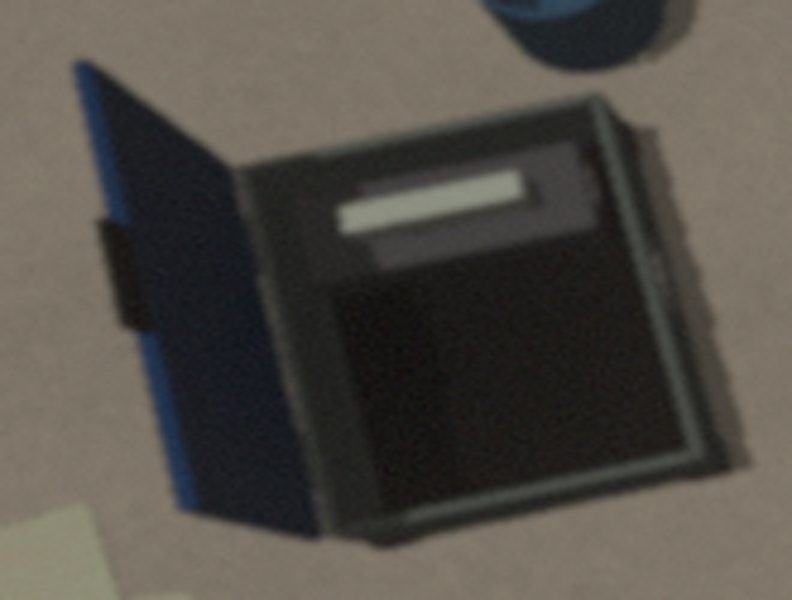

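View pics/c2.png

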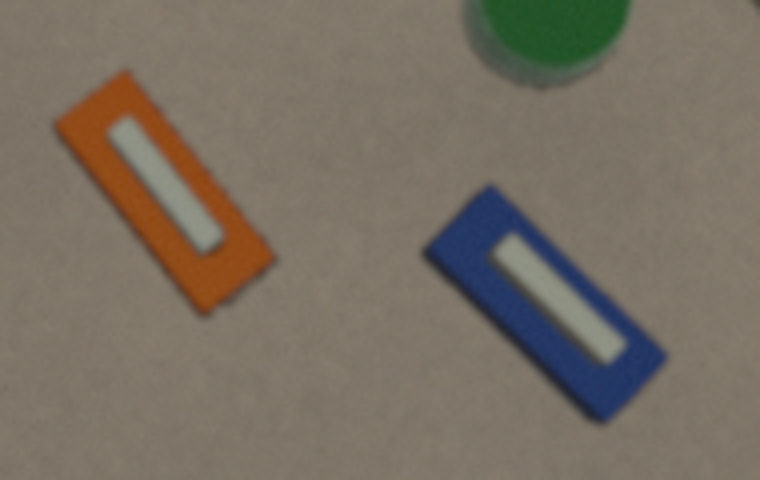

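```bash
python3 - <<'E'
from h import *
from bench import env
ci=env.camera_info("top"); im=cv2.imread("pics/top0.png")
hsv=cv2.cvtColor(im,cv2.COLOR_BGR2HSV)
f=lambda r:np.round(np.r_[r[:5],r[5]],1)
white=cv2.inRange(hsv,(25,0,125),(110,45,255))
white=cv2.inRange(im,(118,118,118),(255,255,255))
for b,z in(((385,235,470,315),.058),((300,210,365,285),.058),((168,180,225,220),.064)):
    m=np.zeros_like(white); x0,y0,x1,y1=b
    m[y0:y1,x0:x1]=white[y0:y1,x0:x1]
    for r in rect(ci,m,z,2): print(b,f(r))
px=np.array([(225,173.7),(249.5,264.5),(167.7,283.7),(150,192)])
P=cast(ci,px,.074)[:,:2]*1000; print(P.round(1))
print([np.linalg.norm(P[i]-P[(i+1)%4]).round(1) for i in range(4)], P.mean(0))
# sharper zoom
c=im[165:295,140:260]; cv2.imwrite("pics/c3.png",cv2.resize(c,None,fx=4.6,fy=4.6,interpolation=cv2.INTER_CUBIC)*2)
E
```

```text
(385, 235, 470, 315) [ 480.2 -347.8   80.    12.4   45.6  429.9  274.4]
(300, 210, 365, 285) [ 540.1 -136.9   79.1   12.5   38.7  331.   245.5]
(168, 180, 225, 220) [636.7 171.3  78.   11.5 -74.9 189.  200. ]
[[693.1  94.1]
 [495.8  34.4]
 [454.1 203.3]
 [650.6 253.7]]
[np.float64(206.2), np.float64(174.0), np.float64(202.9), np.float64(165.2)] [573.39858938 146.36456808]
```

View pics/c3.png

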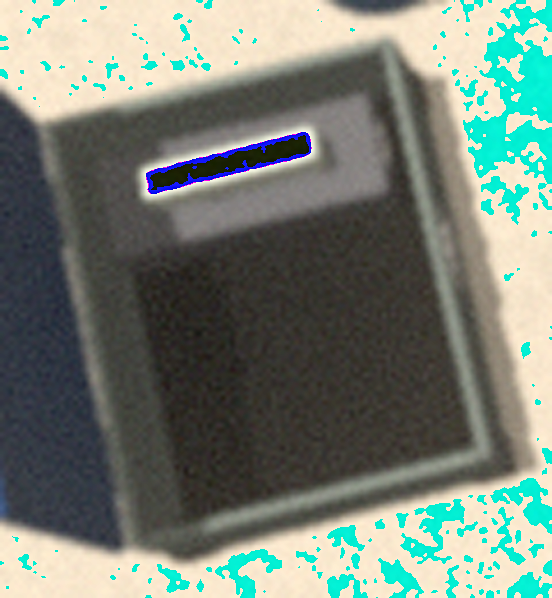

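```bash
cat >> h.py <<'E'
def pose(s): return np.array(s["ee_pos"]),R.from_rotvec(s["orientation"])
def down(yx):  # tool z down, tool x at world angle yx (deg)
    return R.from_euler("z",yx,degrees=True)*R.from_euler("x",180,degrees=True)
def mv(s,p,Rt):
    p0,R0=pose(s)
    t=R0.inv().apply(np.array(p)-p0)*100; a=(R0.inv()*Rt).as_rotvec()
    return np.r_[t.round(2),a.round(3)].tolist()
def yaw(s):
    x=pose(s)[1].as_matrix()[:,0]; return np.degrees(np.arctan2(x[1],x[0]))
E
python3 - <<'E'
from h import *
from bench import env
s=env.get_state(); ci=env.camera_info("wrist")
p,Rt=pose(s); print(p,Rt.as_matrix().round(3),yaw(s))
Rm=R.from_rotvec(ci["rvec"]).as_matrix(); c=-Rm.T@np.array(ci["tvec"])
print("cam in tool",Rt.inv().apply(c-p),"\n cam axes in tool cols",(Rt.as_matrix().T@Rm.T).round(3))
# options for orange grasp: tool x along the ridge (38.7) or +180
for y in(38.7,218.7,15,105,-75,45.6):
    print(y,mv(s,(.54,-.137,.35),down(y)))
E
```

```text
[0.21742207 0.5854022  0.23056516] [[-0.937  0.348 -0.001]
 [ 0.348  0.937 -0.001]
 [ 0.    -0.002 -1.   ]] 159.6152153666853
cam in tool [ 0.0788517   0.00090835 -0.14274301] 
 cam axes in tool cols [[-0.    -0.951 -0.308]
 [ 1.    -0.     0.001]
 [-0.001 -0.308  0.951]]
38.7 [-55.4, -56.5, -11.87, -0.001, 0.002, 2.11]
218.7 [-55.4, -56.5, -11.87, -0.001, -0.001, -1.031]
15 [-55.4, -56.5, -11.87, -0.001, 0.002, 2.524]
105 [-55.4, -56.5, -11.87, -0.002, 0.001, 0.953]
-75 [-55.4, -56.5, -11.87, -0.001, -0.002, -2.188]
45.6 [-55.4, -56.5, -11.87, -0.001, 0.001, 1.99]
```

```bash
python3 - <<'E'
from h import *
from bench import env
s=env.get_state()
print(mv(s,(.573,.146,.35),down(105)))
E
```

```text
[-48.63, -28.82, -11.91, -0.002, 0.001, 0.953]
```

{"name": "arm_command", "arguments": {
  "motion": [
    [[0,0,-5,0,0,0],[0,0,-10,0,0,0],[0,0,-12,0,0,0],[-48.6,-28.8,-12,0,0,0.953],[-48.6,-28.8,-12,0,0,0.953],[-48.6,-28.8,-12,0,0,0.953],[-48.6,-28.8,-12,0,0,0.953],[-48.6,-28.8,-12,0,0,0.953],[-48.6,-28.8,-12,0,0,0.953],[-48.6,-28.8,-12,0,0,0.953]]
  ]
}}

```text
time_s: 1.15
ee_pos: [0.4385, 0.3119, 0.3512]
orientation: [-1.917, -2.489, 0.0]
wrist_force: [0.1, 0.9, -0.6]
finger_gap: 0.0855
```

```bash
python3 - <<'E'
from h import *
from bench import env
s=env.get_state(); print(yaw(s), s["time_s"])
print(mv(s,(.573,.146,.35),down(105)))
E
```

```text
104.80131541536795 1.15
[-19.48, 8.77, 0.11, -0.0, -0.0, -0.003]
```

{"name": "arm_command", "arguments": {
  "motion": [
    [[-17,7.5,0,0,0,0],[-17,7.5,0,0,0,0],[-17,7.5,0,0,0,0],[-17,7.5,0,0,0,0],[-17,7.5,0,0,0,0],[-17,7.5,0,0,0,0],[-17,7.5,0,0,0,0]]
  ]
}}

```text
time_s: 1.85
ee_pos: [0.5533, 0.1697, 0.351]
orientation: [-1.91, -2.492, 0.001]
wrist_force: [-0.2, 0.7, 0.4]
finger_gap: 0.0855
```

```bash
python3 - <<'E'
from h import *
from bench import env
import pickle
s=env.get_state(); print(yaw(s), s["ee_pos"],s["joints"])
ci=env.camera_info("wrist"); im=env.snapshot("wrist"); cv2.imwrite("pics/w1.png",im); pickle.dump(ci,open("w1.pkl","wb"))
E
```

```text
105.06109419985422 [0.55327176 0.16971179 0.35104924] [ 1.04365192e-01  3.49957126e-01  1.39107608e+00  5.15688206e-04
  1.40179476e+00 -1.58587940e-01]
```

View pics/w1.png

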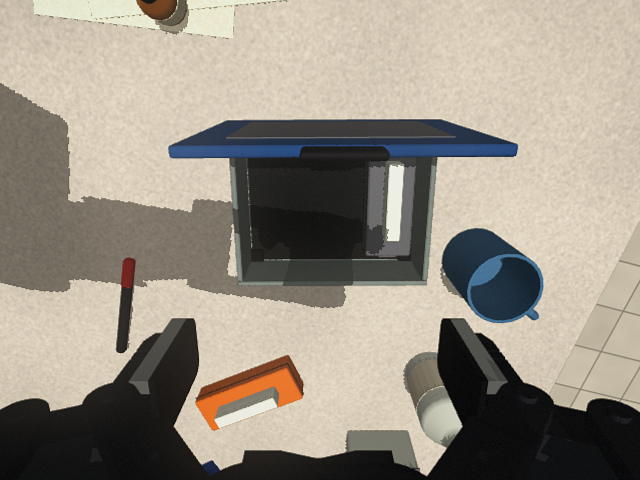

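```bash
python3 - <<'E'
from h import *
import pickle
ci=pickle.load(open("w1.pkl","rb")); im=cv2.imread("pics/w1.png")
hsv=cv2.cvtColor(im,cv2.COLOR_BGR2HSV)
c=im[140:300,220:450]; cv2.imwrite("pics/c4.png",cv2.resize(c,None,fx=3.4,fy=3.4,interpolation=cv2.INTER_CUBIC))
m=np.zeros(im.shape[:2],np.uint8); m[140:270,360:430]=cv2.inRange(im,(170,170,170),(255,255,255))[140:270,360:430]
for r in rect(ci,m,.064): print("grey ridge",np.round(np.r_[r[:5],r[5]],1))
E
```

```text
grey ridge [636.  173.3  80.6  14.9 -74.9 394.2 202.3]
```

View pics/c4.png

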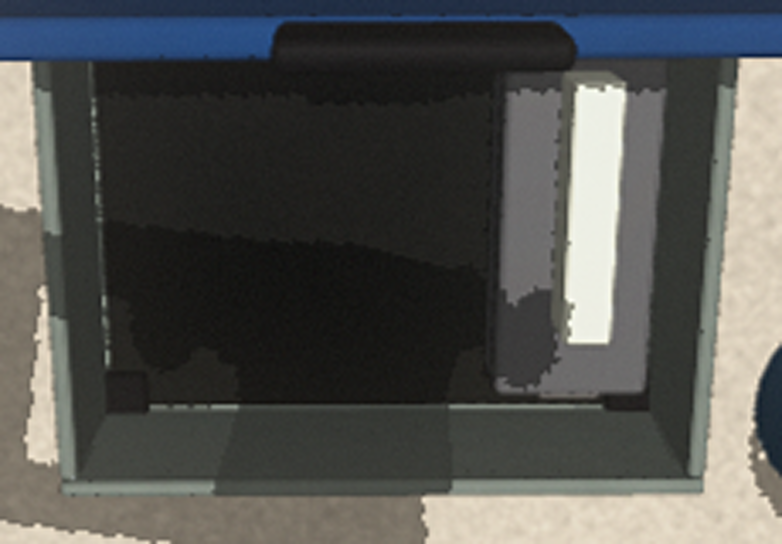

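```bash
python3 - <<'E'
from h import *
import pickle
ci=pickle.load(open("w1.pkl","rb"))
px=[(238.2,283.5),(427,283.5),(230.3,157.6),(436.8,157.6)]
P=cast(ci,px,.074)[:,:2]*1000; print(P.round(1))
L,Rr,L2,R2=P
a=lambda v:np.degrees(np.arctan2(v[1],v[0]))
print(np.linalg.norm(L-Rr),a(L-Rr)+270,a(L2-L),a(R2-R2*0-Rr))
for th in(104.5,105):
    ex=np.array([np.cos(np.radians(th)),np.sin(np.radians(th))]); ey=np.array([-ex[1],ex[0]])
    C=(L+Rr)/2+84*ex; print(th,C, "grey in case",[(np.array(g)-C)@np.c_[ex,ey] for g in((636,173.3),(636.7,171.3))])
E
```

```text
[[497.1  45.8]
 [696.6  99.5]
 [461.9 177.2]
 [660.1 230.5]]
206.58154224340527 105.06635589655454 105.00541438302196 105.56043851943
104.5 [575.85565275 153.94077248] grey in case [array([  3.68364854, -63.07577134]), array([  1.57208726, -63.25271468])]
105 [575.1467733  153.75414009] grey in case [array([  3.12987686, -63.83854408]), array([  1.01685187, -63.99705406])]
```

```bash
python3 - <<'E'
from h import *
from bench import env
import pickle
ci=pickle.load(open("w1.pkl","rb")); ct=env.camera_info("top")
th=np.radians(105.1); ex=np.array([np.cos(th),np.sin(th),0]); ey=np.array([-ex[1],ex[0],0]); C=np.array([.575,.153,0])
for a in(1.4,1.5,1.57,1.65,1.75,1.9):
    H=C+.084*ex+np.array([0,0,.0745])
    d=-np.cos(a)*ex+np.sin(a)*np.array([0,0,1]); n=np.sin(a)*ex+np.cos(a)*np.array([0,0,1])
    E=H+.168*d
    Q=[E-.104*ey,E+.104*ey,E+.008*n-.104*ey,E+.008*n+.104*ey,H-.104*ey,H+.104*ey]
    print(a,proj(ci,Q).round(0).tolist(),"top",proj(ct,Q).round(0).tolist())
im=cv2.imread("pics/scene0.png"); c=im[220:370,300:460]; cv2.imwrite("pics/c5.png",cv2.resize(c,None,fx=4,fy=4,interpolation=cv2.INTER_CUBIC))
E
```

```text
1.4 [[513.0, 185.0], [174.0, 185.0], [516.0, 172.0], [172.0, 172.0], [441.0, 125.0], [227.0, 125.0]] top [[127.0, 162.0], [150.0, 274.0], [123.0, 162.0], [145.0, 275.0], [147.0, 191.0], [166.0, 284.0]]
1.5 [[519.0, 158.0], [170.0, 158.0], [521.0, 144.0], [168.0, 144.0], [441.0, 125.0], [227.0, 125.0]] top [[118.0, 163.0], [140.0, 276.0], [113.0, 164.0], [135.0, 277.0], [147.0, 191.0], [166.0, 284.0]]
1.57 [[522.0, 137.0], [167.0, 138.0], [524.0, 123.0], [166.0, 124.0], [441.0, 125.0], [227.0, 125.0]] top [[111.0, 165.0], [133.0, 278.0], [107.0, 166.0], [128.0, 279.0], [147.0, 191.0], [166.0, 284.0]]
1.65 [[525.0, 113.0], [165.0, 114.0], [527.0, 99.0], [164.0, 99.0], [441.0, 125.0], [227.0, 125.0]] top [[104.0, 167.0], [125.0, 280.0], [100.0, 168.0], [121.0, 281.0], [147.0, 191.0], [166.0, 284.0]]
1.75 [[528.0, 83.0], [163.0, 83.0], [529.0, 68.0], [163.0, 68.0], [441.0, 125.0], [227.0, 125.0]] top [[95.0, 169.0], [116.0, 283.0], [91.0, 171.0], [112.0, 284.0], [147.0, 191.0], [166.0, 284.0]]
1.9 [[529.0, 38.0], [162.0, 38.0], [529.0, 24.0], [162.0, 24.0], [441.0, 125.0], [227.0, 125.0]] top [[83.0, 174.0], [104.0, 286.0], [80.0, 175.0], [100.0, 288.0], [147.0, 191.0], [166.0, 284.0]]
```

View pics/c5.png

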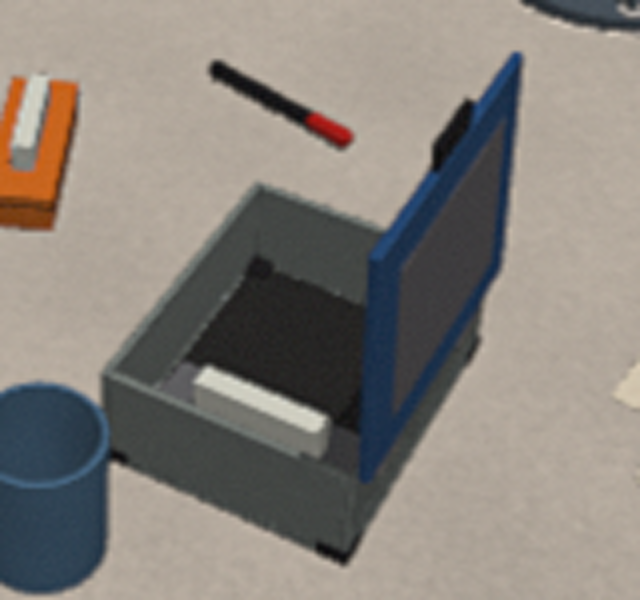

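{"name": "arm_command", "arguments": {
  "motion": [
    [[0,0,5,0,0,0],[0,0,10,0,0,0],[0,1,14,0,0,0],[2,1.5,14,0,0,0],[4,1.5,14,0,0,0],[5,1.5,14,0,0,0],[6,1.5,14,0,0,0],[7,1.5,14,0,0,0],[8,1.5,14,0,0,0],[8,1.5,14,0,0,0]]
  ],
  "gripper": 0
}}

```text
time_s: 2.9
ee_pos: [0.5477, 0.2515, 0.2118]
orientation: [-1.911, -2.493, -0.002]
wrist_force: [1.4, 0.1, 0.2]
finger_gap: -0.0003
```

```bash
python3 - <<'E'
from h import *
from bench import env
s=env.get_state(); print(yaw(s), s["ee_pos"],s["wrist_force"])
cv2.imwrite("pics/t2.png",env.snapshot("top")[100:340,60:380].repeat(2,0).repeat(2,1))
cv2.imwrite("pics/s2.png",env.snapshot("scene"))
E
```

```text
105.0717419199181 [0.54769917 0.25151394 0.21175454] [1.36746386 0.10787908 0.18672863]
```

View pics/s2.png

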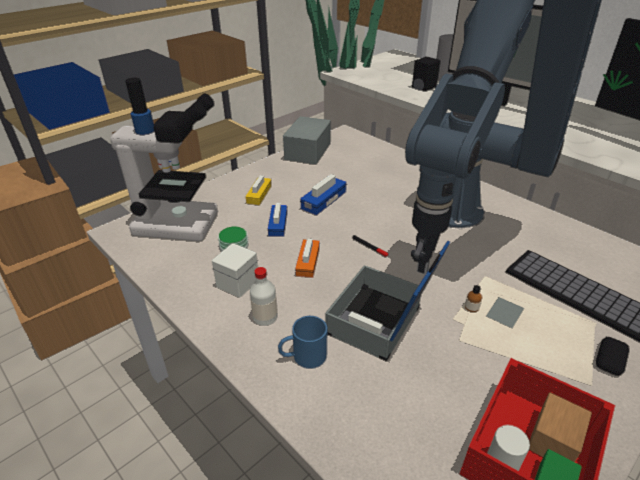

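View pics/t2.png

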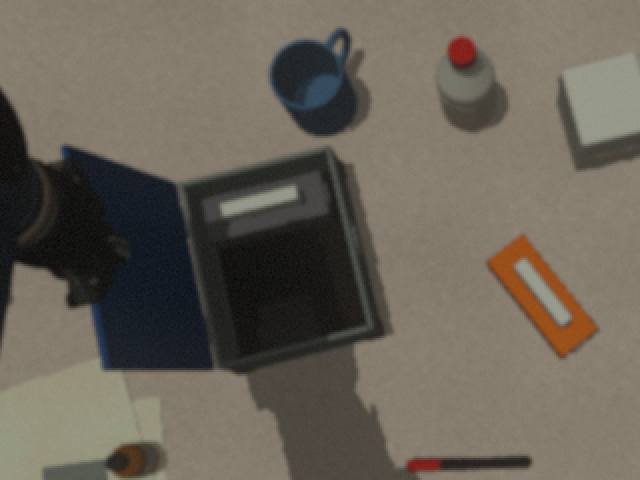

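{"name": "arm_command", "arguments": {
  "motion": [
    [[-4,0,-2,0,0,0],[-7,0,-7,0,0,0],[-7,0,-10,0,0,0],[-7,0,-10,0,0,0],[-7,0,-10,0,0,0]]
  ],
  "gripper": 4
}}

```text
time_s: 3.5
ee_pos: [0.5667, 0.182, 0.3125]
orientation: [1.913, 2.49, 0.004]
wrist_force: [0.3, 0.6, -1.3]
finger_gap: 0.0397
```

```bash
python3 - <<'E'
from h import *
from bench import env
import pickle
s=env.get_state(); print(yaw(s), s["ee_pos"])
print(mv(s,(.535,-.14,.22),down(38.7)))
ci=env.camera_info("wrist"); im=env.snapshot("wrist"); cv2.imwrite("pics/w2.png",im); pickle.dump(ci,open("w2.pkl","wb"))
c=im[120:420,180:480]; cv2.imwrite("pics/w2c.png",cv2.resize(c,None,fx=2,fy=2,interpolation=cv2.INTER_CUBIC))
E
```

```text
104.93917176573099 [0.56666771 0.18202291 0.31252452]
[-30.3, -11.39, 9.22, 0.002, -0.002, 1.156]
```

View pics/w2.png

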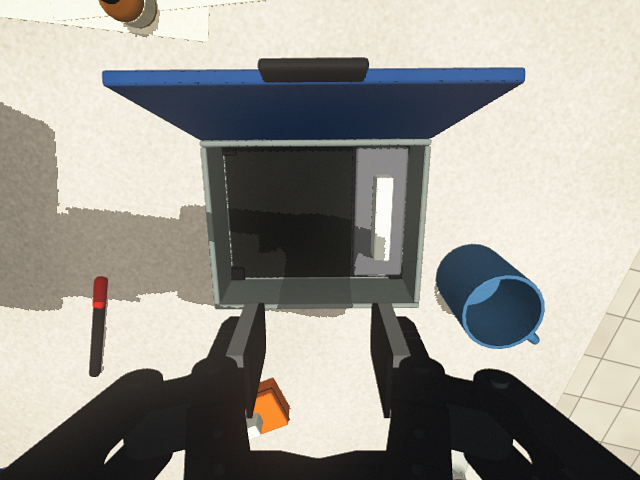

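View pics/w2c.png

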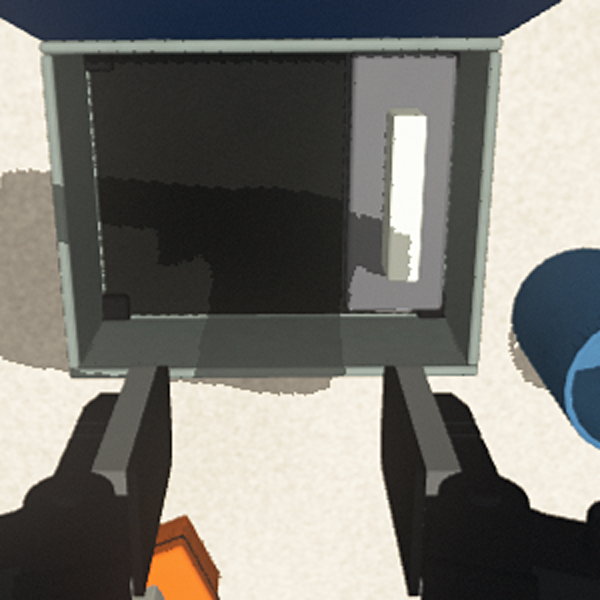

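{"name": "arm_command", "arguments": {
  "motion": [
    [[-30.3,-11.4,0,0,0,1.156],[-30.3,-11.4,0,0,0,1.156],[-30.3,-11.4,0,0,0,1.156],[-30.3,-11.4,0,0,0,1.156],[-30.3,-11.4,2,0,0,1.156],[-30.3,-11.4,4,0,0,1.156],[-30.3,-11.4,6,0,0,1.156],[-30.3,-11.4,9.2,0,0,1.156],[-30.3,-11.4,9.2,0,0,1.156],[-30.3,-11.4,9.2,0,0,1.156]]
  ]
}}

```text
time_s: 4.55
ee_pos: [0.5337, -0.1388, 0.2181]
orientation: [-2.959, -1.046, 0.004]
wrist_force: [-0.1, 0.3, 0.1]
finger_gap: 0.0398
```

```bash
python3 - <<'E'
from h import *
from bench import env
import pickle
ci=pickle.load(open("w2.pkl","rb"))
px=[(216,307),(420,306),(201.5,142),(430.5,140)]
P=cast(ci,px,.074)[:,:2]*1000; print(P.round(1),P.mean(0))
L,Rr,L2,R2=P
a=lambda v:np.degrees(np.arctan2(v[1],v[0]))
print(np.linalg.norm(L-Rr),np.linalg.norm(L2-R2),np.linalg.norm(L2-L),a(L-Rr)+270,a(L2-R2)+270,a(L2-L),a(R2-Rr))
im=cv2.imread("pics/w2.png")
m=np.zeros(im.shape[:2],np.uint8); m[160:270,365:400]=cv2.inRange(im,(180,180,180),(255,255,255))[160:270,365:400]
for r in rect(ci,m,.064): print("grey ridge",np.round(np.r_[r[:5],r[5]],1))
s=env.get_state(); print(yaw(s), s["ee_pos"],mv(s,(.535,-.14,.22),down(38.7)))
E
```

```text
[[498.1  45.7]
 [697.5  99.7]
 [455.4 203.1]
 [652.4 257.3]] [575.86190103 151.45452397]
206.58691215716624 204.27532190112697 163.0434267704368 105.14511226342918 105.40451323007034 105.17534630473219 105.98359150536993
grey ridge [636.  173.5  82.4  15.4 -75.  384.3 216.9]
38.93132581287793 [ 0.53368611 -0.13882702  0.21810263] [0.03, 0.17, -0.19, -0.004, 0.001, 0.004]
```

```bash
python3 - <<'E'
from h import *
from bench import env
s=env.get_state(); print(yaw(s), s["ee_pos"])
ci=env.camera_info("wrist"); im=env.snapshot("wrist"); cv2.imwrite("pics/w3.png",im)
m=cv2.inRange(im,(185,185,185),(255,255,255)); hsv=cv2.cvtColor(im,cv2.COLOR_BGR2HSV)
o=cv2.inRange(hsv,(5,150,90),(16,255,255))
box=cv2.boundingRect(o); print(box)
for r in rect(ci,o,.034): print("orange",np.round(np.r_[r[:5],r[5]],1))
E
```

```text
38.93132581287793 [ 0.53368611 -0.13882702  0.21810263]
(289, 112, 68, 167)
orange [ 541.2 -135.1  134.6   51.1   38.6  321.2  193.5]
```

View pics/w3.png

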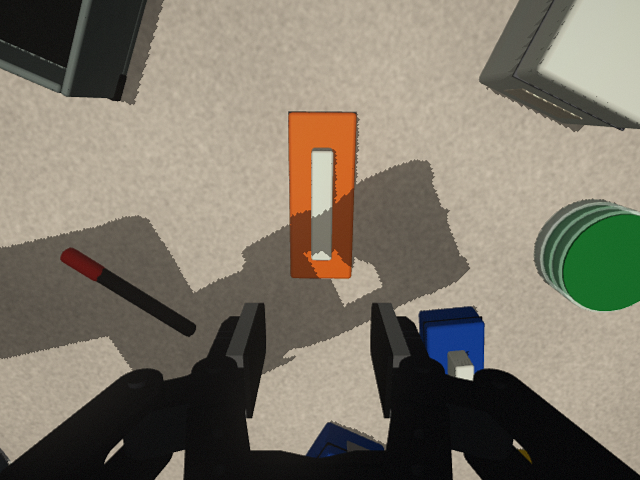

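```bash
python3 - <<'E'
from h import *
from bench import env
s=env.get_state(); print(mv(s,(.5408,-.1358,.037),down(38.6)))
E
```

```text
[0.67, 0.13, 18.25, -0.0, -0.0, 0.006]
```

{"name": "arm_command", "arguments": {
  "motion": [
    [[0.7,0.1,5,0,0,0.006],[0.7,0.1,10,0,0,0.006],[0.7,0.1,14,0,0,0.006],[0.7,0.1,16,0,0,0.006],[0.7,0.1,17,0,0,0.006],[0.7,0.1,17.5,0,0,0.006],[0.7,0.1,17.8,0,0,0.006],[0.7,0.1,17.8,0,0,0.006]]
  ]
}}

```text
time_s: 5.4
ee_pos: [0.5416, -0.1363, 0.0425]
orientation: [2.964, 1.034, 0.003]
wrist_force: [0.5, -0.8, 0.3]
finger_gap: 0.0397
```

```bash
python3 - <<'E'
from h import *
from bench import env
s=env.get_state(); print(s["ee_pos"],s["wrist_force"],mv(s,(.5408,-.1358,.037),down(38.6)))
im=env.snapshot("wrist"); cv2.imwrite("pics/w4.png",im)
E
```

```text
[ 0.54162695 -0.13633734  0.04251878] [ 0.51370554 -0.79453556  0.28730619] [-0.03, -0.09, 0.55, 0.002, -0.001, -0.002]
```

View pics/w4.png

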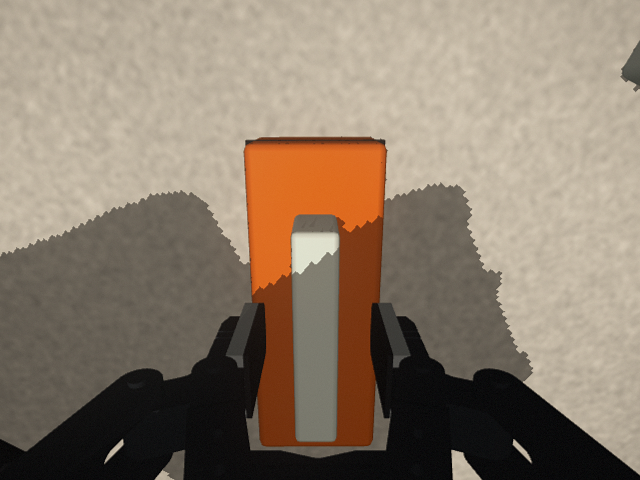

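{"name": "arm_command", "arguments": {
  "motion": [
    [[0,-0.1,0.2,0,0,0],[0,-0.1,0.4,0,0,0],[0,-0.1,0.4,0,0,0]]
  ]
}}

```text
time_s: 5.75
ee_pos: [0.5399, -0.1353, 0.0374]
orientation: [-2.967, -1.034, 0.0]
wrist_force: [0.6, 0.1, 0.4]
finger_gap: 0.0396
```

{"name": "arm_command", "arguments": {
  "motion": [
    [[0,0,0,0,0,0],[0,0,0,0,0,0],[0,0,0,0,0,0],[0,0,0,0,0,0],[0,0,0,0,0,0]]
  ],
  "gripper": 1
}}

```text
time_s: 6.25
ee_pos: [0.5402, -0.1355, 0.0374]
orientation: [2.966, 1.034, 0.001]
wrist_force: [0.1, -1.1, 1.1]
finger_gap: 0.0146
```

{"name": "arm_command", "arguments": {
  "motion": [
    [[0,0,-2,0,0,0],[0,0,-6,0,0,0],[0,0,-11,0,0,0],[0,0,-15,0,0,0],[0,0,-17,0,0,0],[0,0,-17,0,0,0]]
  ]
}}

```text
time_s: 6.85
ee_pos: [0.5416, -0.1359, 0.2104]
orientation: [2.962, 1.033, 0.008]
wrist_force: [-0.0, 0.7, -2.3]
finger_gap: 0.0146
```

```bash
python3 - <<'E'
from h import *
from bench import env
s=env.get_state(); print(s["ee_pos"],s["wrist_force"],s["finger_gap"],mv(s,(.5158,.1368,.207),down(105.1)))
im=env.snapshot("wrist"); cv2.imwrite("pics/w5.png",im)
E
```

```text
[ 0.54162649 -0.1359261   0.21038777] [-0.03081817  0.67722204 -2.28756039] 0.01463897080615229 [14.93, -22.97, 0.24, 0.007, 0.001, -1.163]
```

View pics/w5.png

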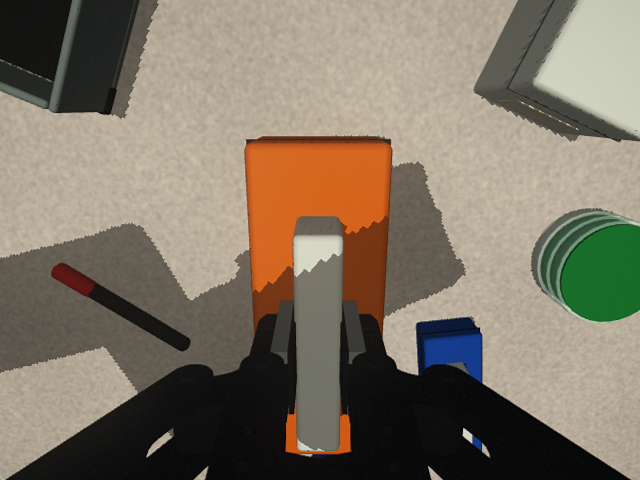

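{"name": "arm_command", "arguments": {
  "motion": [
    [[2,-3,0,0,0,-0.145],[4,-6,0,0,0,-0.29],[6,-9,0,0,0,-0.436],[8,-12,0,0,0,-0.58],[10,-15,0,0,0,-0.727],[12,-18,0,0,0,-0.87],[13.5,-21,0,0,0,-1.018],[14.9,-23,0,0,0,-1.163],[14.9,-23,0.2,0,0,-1.163],[14.9,-23,0.2,0,0,-1.163]]
  ]
}}

```text
time_s: 7.9
ee_pos: [0.5121, 0.1376, 0.203]
orientation: [-1.909, -2.491, 0.006]
wrist_force: [0.2, 0.3, -1.2]
finger_gap: 0.0149
```

```bash
python3 - <<'E'
from h import *
from bench import env
import pickle
s=env.get_state(); print(yaw(s),s["ee_pos"],s["wrist_force"],s["finger_gap"],mv(s,(.5158,.1368,.207),down(105.1)))
pickle.dump(env.camera_info("wrist"),open("w6.pkl","wb"))
im=env.snapshot("wrist"); cv2.imwrite("pics/w6.png",im)
E
```

```text
105.07040385395587 [0.51205875 0.13760589 0.20298996] [ 0.15742325  0.32787975 -1.18270437] 0.014949521041453182 [-0.17, 0.34, -0.4, -0.005, -0.0, -0.001]
```

View pics/w6.png

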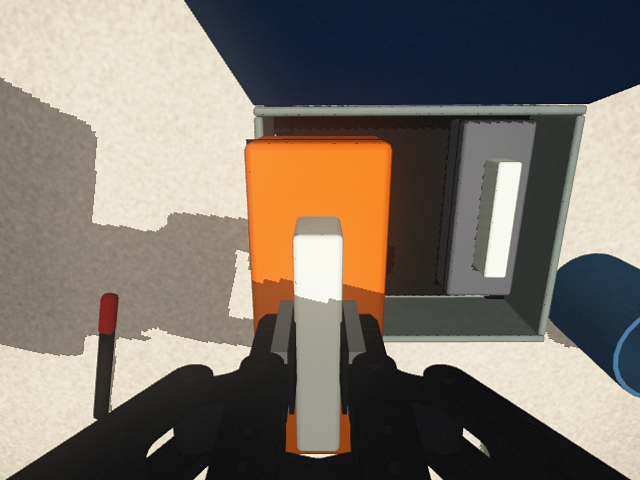

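```bash
python3 - <<'E'
from h import *
import pickle
from bench import env
ci=pickle.load(open("w6.pkl","rb"))
th=np.radians(105.1); ex=np.array([np.cos(th),np.sin(th)]); ey=np.array([-ex[1],ex[0]]); C=np.array([575.7,153.])
for px,n,z in(((543,341),"FR",.074),((256,106),"BL",.074),((586,106),"BR",.074)):
    p=cast(ci,px,z)[0,:2]*1000-C; print(n,p@ex,p@ey)
s=env.get_state(); print(s["ee_pos"],mv(s,(.5158,.1368,.207),down(105.1)))
E
```

```text
FR -84.3900543345706 -101.54906798307476
BL 81.3704650354595 103.49449965057686
BR 81.23106967042216 -100.76240425972057
[0.51259638 0.13698192 0.20346402] [-0.1, 0.3, -0.35, -0.004, -0.0, -0.002]
```

{"name": "arm_command", "arguments": {
  "motion": [
    [[-0.1,0.25,0,0,0,0],[-0.1,0.25,2,0,0,0],[-0.1,0.25,5,0,0,0],[-0.1,0.25,7,0,0,0],[-0.1,0.25,7,0,0,0]]
  ]
}}

```text
time_s: 8.45
ee_pos: [0.5146, 0.1358, 0.1327]
orientation: [-1.911, -2.487, 0.007]
wrist_force: [0.0, 0.1, -1.6]
finger_gap: 0.0148
```

```bash
python3 - <<'E'
from h import *
from bench import env
s=env.get_state(); print(yaw(s),s["ee_pos"],s["wrist_force"],mv(s,(.5153,.1367,.0435),down(105.1)))
im=env.snapshot("wrist"); cv2.imwrite("pics/w7.png",im)
E
```

```text
104.92277750898796 [0.51459351 0.13577296 0.13266997] [ 0.02639916  0.07416038 -1.57748357] [0.06, 0.15, 8.92, -0.006, -0.001, -0.003]
```

View pics/w7.png

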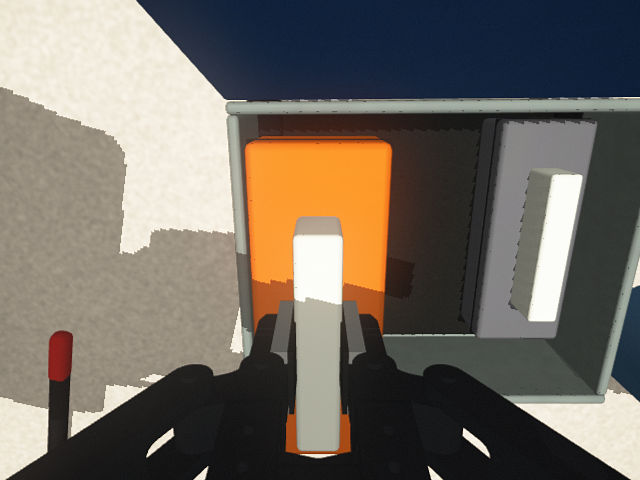

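```bash
python3 - <<'E'
from h import *
from bench import env
ci=env.camera_info("wrist")
th=np.radians(105.1); ex=np.array([np.cos(th),np.sin(th)]); ey=np.array([-ex[1],ex[0]]); C=np.array([575.7,153.])
for px,n,z in(((246,146),"cL",.13),((391,146),"cR",.13),((239,146),"inner rim",.074),((228,103),"BLout",.074),((604,403),"FRout",.074),((600,394),"FRin",.074)):
    p=cast(ci,px,z)[0,:2]*1000-C; print(n,p@ex,p@ey)
E
```

```text
cL 65.77677365037908 86.01695632163491
cR 65.64611469914657 35.98032555144581
inner rim 60.81488397109988 98.94978901661649
BLout 80.29488835303536 102.85443122469518
FRout -86.60351169156542 -105.28974650574169
FRin -80.33606021899097 -101.6770633471239
```

{"name": "arm_command", "arguments": {
  "motion": [
    [[0.1,0,3,0,0,0],[0.1,0,5.5,0,0,0],[0.1,0,7,0,0,0],[0.1,0,8,0,0,0],[0.1,0,8.4,0,0,0],[0.1,0,8.6,0,0,0],[0.1,0,8.6,0,0,0]]
  ]
}}

```text
time_s: 9.2
ee_pos: [0.5169, 0.1381, 0.05]
orientation: [1.91, 2.492, 0.002]
wrist_force: [0.3, -0.2, -1.8]
finger_gap: 0.0146
```

{"name": "arm_command", "arguments": {
  "motion": [
    [[0,0,0.2,0,0,0],[0,0,0.4,0,0,0],[0,0,0.5,0,0,0],[0,0,0.5,0,0,0]]
  ]
}}

```text
time_s: 9.6
ee_pos: [0.516, 0.1381, 0.0443]
orientation: [-1.911, -2.494, 0.0]
wrist_force: [0.7, 0.0, -1.8]
finger_gap: 0.0148
```

{"name": "arm_command", "arguments": {
  "motion": [
    [[0,0,0.1,0,0,0],[0,0,0.15,0,0,0],[0,0,0.15,0,0,0]]
  ]
}}

```text
time_s: 9.9
ee_pos: [0.5163, 0.1382, 0.0433]
orientation: [1.911, 2.493, 0.001]
wrist_force: [-0.5, 0.1, 3.3]
finger_gap: 0.0147
```

{"name": "arm_command", "arguments": {
  "motion": [
    [[0,0,0,0,0,0],[0,0,0,0,0,0],[0,0,0,0,0,0],[0,0,-1,0,0,0],[0,0,-4,0,0,0],[0,0,-8,0,0,0],[0,0,-12,0,0,0],[0,0,-17,0,0,0],[0,0,-20,0,0,0],[0,0,-20,0,0,0]]
  ],
  "gripper": 3.2
}}

```text
time_s: 10.9
ee_pos: [0.5192, 0.1384, 0.2485]
orientation: [1.905, 2.486, 0.012]
wrist_force: [0.7, -0.0, -0.0]
finger_gap: 0.0319
```

```bash
python3 - <<'E'
from h import *
from bench import env
s=env.get_state(); print(yaw(s),s["ee_pos"],s["wrist_force"],s["finger_gap"],mv(s,(.475,-.352,.22),down(45.2)))
im=env.snapshot("wrist"); cv2.imwrite("pics/w8.png",im)
E
```

```text
105.07896351778375 [0.51921788 0.13840984 0.24854249] [ 0.71832169 -0.04943064 -0.00195988] 0.0318938585563461 [-46.19, -17.06, 2.77, 0.012, -0.004, 1.045]
```

View pics/w8.png

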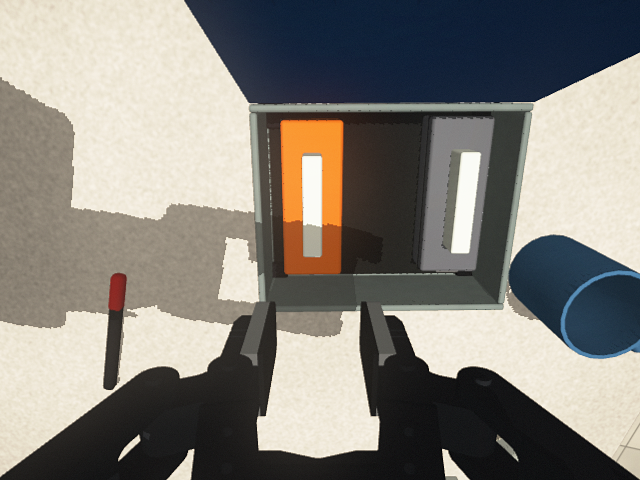

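{"name": "arm_command", "arguments": {
  "motion": [
    [[-5,-2,0,0,0,0.14],[-10,-4,0,0,0,0.28],[-15,-6,0,0,0,0.42],[-20,-8,0,0,0,0.56],[-25,-10,0,0,0,0.7],[-30,-12,0,0,0,0.84],[-35,-13.5,1,0,0,0.98],[-39,-15,2,0,0,1.045],[-43,-16,2.8,0,0,1.045],[-46.2,-17.1,2.8,0,0,1.045]]
  ],
  "gripper": 4
}}

```text
time_s: 11.95
ee_pos: [0.4692, -0.3534, 0.2117]
orientation: [-2.896, -1.204, 0.003]
wrist_force: [1.5, -0.2, 0.3]
finger_gap: 0.0398
```

```bash
python3 - <<'E'
from h import *
from bench import env
s=env.get_state(); print(yaw(s), s["ee_pos"])
ci=env.camera_info("wrist"); im=env.snapshot("wrist"); cv2.imwrite("pics/w9.png",im)
hsv=cv2.cvtColor(im,cv2.COLOR_BGR2HSV)
o=cv2.inRange(hsv,(105,130,40),(130,255,255))
for r in rect(ci,o,.034,3,500): print("blue",np.round(np.r_[r[:5],r[5]],1))
E
```

```text
45.13623218851096 [ 0.46921409 -0.3533804   0.2117486 ]
blue [ 481.4 -345.6  133.3   50.8   45.3  323.3  187.8]
blue [ 271.7 -345.6  186.5   72.1   11.1  160.7  336.6]
blue [ 370.6 -326.2   66.9   11.8  -79.   212.2  270.3]
```

View pics/w9.png

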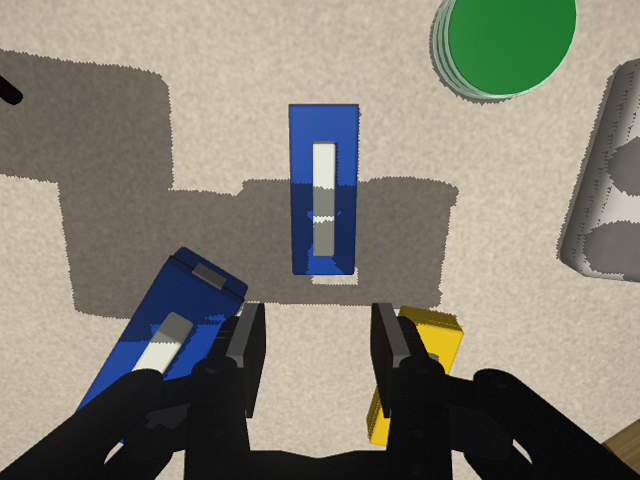

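```bash
python3 - <<'E'
from h import *
from bench import env
s=env.get_state(); print(s["ee_pos"],mv(s,(.4808,-.3462,.0375),down(45.3)))
E
```

```text
[ 0.46975275 -0.36206096  0.21218491] [1.98, -0.39, 17.46, 0.003, 0.004, -0.006]
```

{"name": "arm_command", "arguments": {
  "motion": [
    [[1.9,-0.3,5,0,0,0],[1.9,-0.3,10,0,0,0],[1.9,-0.3,13,0,0,0],[1.9,-0.3,13,0,0,0],[1.9,-0.3,13,0,0,0]]
  ]
}}

```text
time_s: 12.5
ee_pos: [0.4818, -0.3361, 0.0839]
orientation: [-2.898, -1.206, 0.002]
wrist_force: [0.2, -1.6, 1.2]
finger_gap: 0.0399
```

```bash
python3 - <<'E'
from h import *
from bench import env
s=env.get_state(); print(s["ee_pos"],s["dq"].round(3),mv(s,(.4808,-.3462,.0375),down(45.3)))
im=env.snapshot("wrist"); cv2.imwrite("pics/w10.png",im)
E
```

```text
[ 0.48179309 -0.33607345  0.08389673] [-0.001 -0.05  -0.04  -0.    -0.004  0.001] [-0.79, 0.66, 4.64, -0.003, -0.0, -0.002]
```

View pics/w10.png

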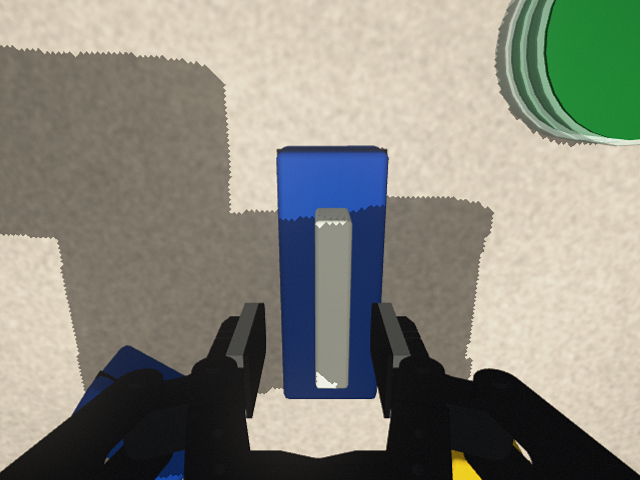

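{"name": "arm_command", "arguments": {
  "motion": [
    [[-0.8,0.6,0,0,0,0],[-0.8,0.6,1.5,0,0,0],[-0.8,0.6,3,0,0,0],[-0.8,0.6,3.8,0,0,0],[-0.8,0.6,4.1,0,0,0],[-0.8,0.6,4.1,0,0,0]]
  ]
}}

```text
time_s: 13.15
ee_pos: [0.4808, -0.3466, 0.0435]
orientation: [-2.9, -1.207, 0.0]
wrist_force: [0.3, -0.0, -0.6]
finger_gap: 0.0402
```

```bash
python3 - <<'E'
from h import *
from bench import env
s=env.get_state(); print(s["ee_pos"],s["dq"].round(3),s["wrist_force"],mv(s,(.4808,-.3462,.0375),down(45.3)))
im=env.snapshot("wrist"); cv2.imwrite("pics/w11.png",im)
E
```

```text
[ 0.48084281 -0.34663216  0.04351549] [ 0.002 -0.012 -0.006  0.     0.004  0.001] [ 0.33292886 -0.04742283 -0.57811424] [0.03, -0.03, 0.6, -0.001, 0.0, -0.002]
```

View pics/w11.png

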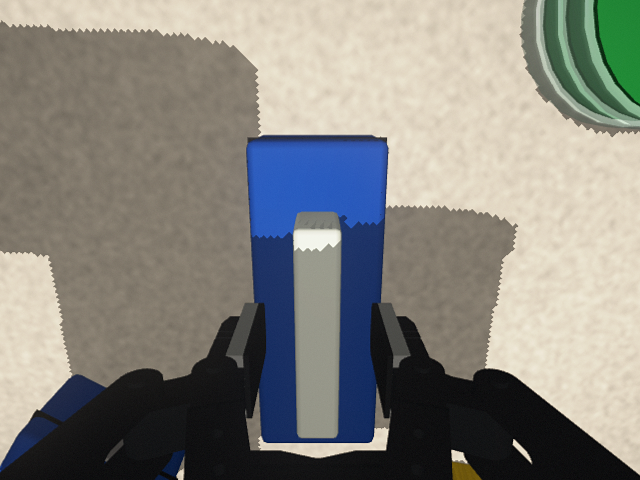

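{"name": "arm_command", "arguments": {
  "motion": [
    [[0,0,0.3,0,0,0],[0,0,0.5,0,0,0],[0,0,0.5,0,0,0]]
  ]
}}

```text
time_s: 13.5
ee_pos: [0.481, -0.3466, 0.0387]
orientation: [-2.9, -1.207, 0.0]
wrist_force: [-0.3, 0.0, -0.5]
finger_gap: 0.0399
```

{"name": "arm_command", "arguments": {
  "motion": [
    [[0,0,0,0,0,0],[0,0,0,0,0,0],[0,0,0,0,0,0],[0,0,0,0,0,0],[0,0,0,0,0,0]]
  ],
  "gripper": 1
}}

```text
time_s: 14.0
ee_pos: [0.481, -0.3468, 0.039]
orientation: [2.9, 1.207, 0.0]
wrist_force: [0.2, 0.4, 2.3]
finger_gap: 0.0144
```

{"name": "arm_command", "arguments": {
  "motion": [
    [[0,0,-2,0,0,0],[0,0,-6,0,0,0],[0,0,-11,0,0,0],[0,0,-15,0,0,0],[0,0,-18,0,0,0],[0,0,-18,0,0,0],[0,0,-18,0,0,0]]
  ]
}}

```text
time_s: 14.7
ee_pos: [0.4807, -0.3465, 0.2186]
orientation: [-2.9, -1.207, 0.0]
wrist_force: [-0.3, 0.2, -2.5]
finger_gap: 0.0148
```

```bash
python3 - <<'E'
from h import *
from bench import env
s=env.get_state(); print(s["ee_pos"],s["dq"].round(3),s["wrist_force"],s["finger_gap"])
print(mv(s,(.5757,.153,.22),down(105.1)))
im=env.snapshot("wrist"); cv2.imwrite("pics/w12.png",im)
E
```

```text
[ 0.4807029  -0.34645438  0.21855939] [ 0.001  0.039  0.039  0.     0.005 -0.001] [-0.25093757  0.15437299 -2.54192469] 0.014807617221762473
[42.13, -28.45, -0.14, -0.0, -0.0, -1.046]
```

View pics/w12.png

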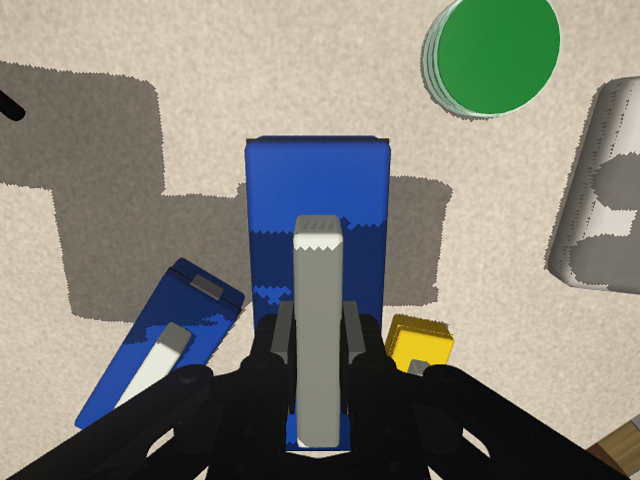

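{"name": "arm_command", "arguments": {
  "motion": [
    [[4,-3,0,0,0,-0.1],[8,-5.5,0,0,0,-0.2],[12,-8,0,0,0,-0.3],[16,-11,0,0,0,-0.4],[20,-13.5,0,0,0,-0.5],[24,-16,0,0,0,-0.6],[28,-19,0,0,0,-0.7],[32,-21.5,0,0,0,-0.8],[36,-24,0,0,0,-0.93],[39,-26.5,0,0,0,-1.046]]
  ]
}}

```text
time_s: 15.75
ee_pos: [0.567, 0.1191, 0.216]
orientation: [-1.9, -2.497, 0.004]
wrist_force: [1.1, -0.8, -2.1]
finger_gap: 0.0146
```

{"name": "arm_command", "arguments": {
  "motion": [
    [[1.6,0.7,0,0,0,0],[1.6,0.7,0,0,0,0],[1.6,0.7,0,0,0,0],[1.6,0.7,0,0,0,0],[1.6,0.7,0,0,0,0]]
  ]
}}

```text
time_s: 16.25
ee_pos: [0.5701, 0.1326, 0.2182]
orientation: [-1.912, -2.492, 0.002]
wrist_force: [-0.4, -0.6, -1.3]
finger_gap: 0.0148
```

```bash
python3 - <<'E'
from h import *
from bench import env
import pickle
s=env.get_state(); print(yaw(s),s["ee_pos"],s["dq"].round(3),mv(s,(.5757,.153,.22),down(105.1)))
pickle.dump(env.camera_info("wrist"),open("w13.pkl","wb"))
im=env.snapshot("wrist"); cv2.imwrite("pics/w13.png",im)
E
```

```text
105.01540047060703 [0.57013483 0.13256558 0.21823081] [ 0.    -0.007 -0.006  0.003  0.     0.002] [1.83, 1.07, -0.18, -0.001, 0.0, -0.001]
```

View pics/w13.png

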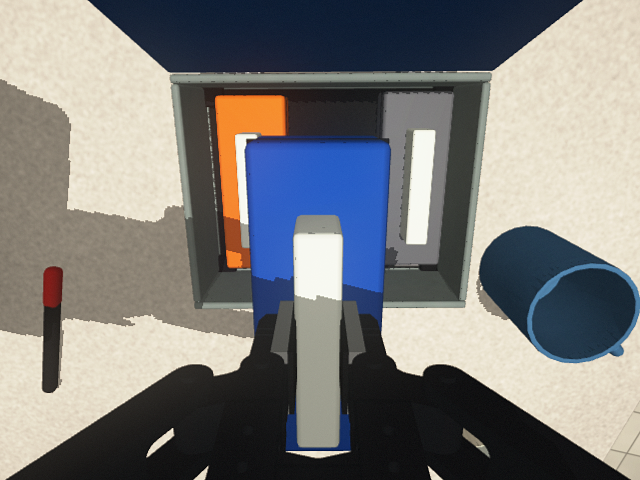

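```bash
python3 - <<'E'
from h import *
import pickle
ci=pickle.load(open("w13.pkl","rb"))
th=np.radians(105.1); ex=np.array([np.cos(th),np.sin(th)]); ey=np.array([-ex[1],ex[0]]); C=np.array([575.7,153.])
for px,n,z in(((286,98),"oR",.04),((216,98),"oL",.04),((383,96),"gL",.04),((453,96),"gR",.04),((227,268),"oLf",.04),((247,146),"bL",.215),((389,146),"bR",.215)):
    p=cast(ci,px,z)[0,:2]*1000-C; print(n,p@ex,p@ey)
im=cv2.imread("pics/w13.png"); cv2.imwrite("pics/w13c.png",cv2.resize(im[60:320,160:500],None,fx=2.3,fy=2.3,interpolation=cv2.INTER_CUBIC))
E
```

```text
oR 66.8827684778231 32.998466191523214
oL 66.96576234457277 83.99991496809946
gL 68.14441417923699 -37.59175003185481
gR 68.06142506198454 -88.49453776798482
oLf -66.02193696001999 85.104380910541
bL 48.35648628841485 34.046512857398604
bR 48.28098123440842 -14.629602299568507
```

View pics/w13c.png

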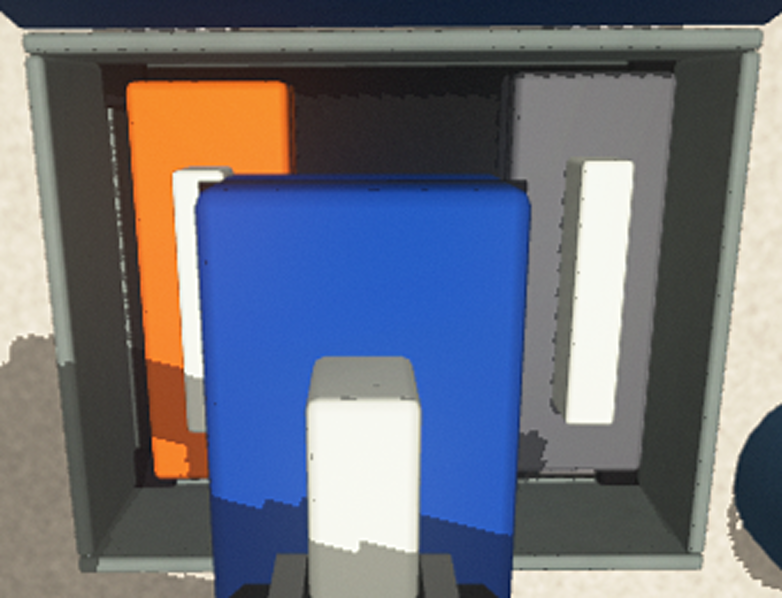

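{"name": "arm_command", "arguments": {
  "motion": [
    [[1.0,0.7,0,0,0,0],[1.9,1.2,0,0,0,0],[1.9,1.2,2,0,0,0],[1.9,1.2,5,0,0,0],[1.9,1.2,8.5,0,0,0],[1.9,1.2,8.5,0,0,0],[1.9,1.2,8.5,0,0,0]]
  ]
}}

```text
time_s: 17.0
ee_pos: [0.5771, 0.156, 0.1338]
orientation: [-1.909, -2.494, 0.001]
wrist_force: [-0.3, -0.5, -1.7]
finger_gap: 0.0148
```

```bash
python3 - <<'E'
from h import *
from bench import env
import pickle
s=env.get_state(); print(yaw(s),s["ee_pos"],s["dq"].round(3),s["wrist_force"],mv(s,(.5776,.1535,.0445),down(105.1)))
pickle.dump(env.camera_info("wrist"),open("w14.pkl","wb"))
im=env.snapshot("wrist"); cv2.imwrite("pics/w14.png",im)
E
```

```text
105.15259042317248 [0.57714129 0.15603587 0.13376482] [-0.002 -0.038 -0.032 -0.002 -0.008 -0.001] [-0.27057477 -0.50064187 -1.68850828] [-0.26, -0.01, 8.93, -0.001, -0.0, 0.001]
```

View pics/w14.png

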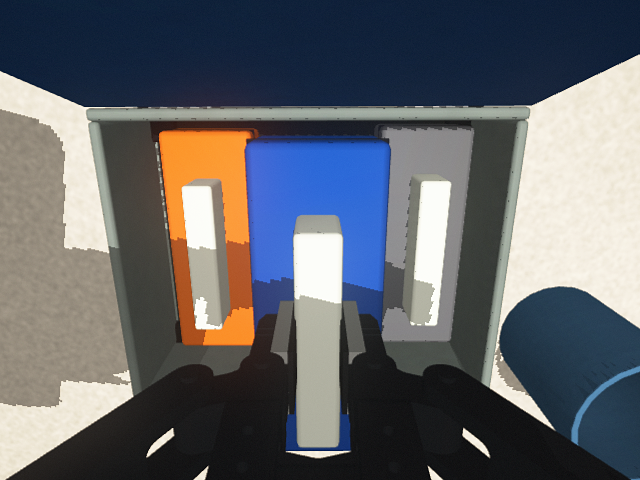

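{"name": "arm_command", "arguments": {
  "motion": [
    [[-0.2,0,2,0,0,0],[-0.2,0,4,0,0,0],[-0.2,0,5.5,0,0,0],[-0.2,0,6.8,0,0,0],[-0.2,0,7.6,0,0,0],[-0.2,0,8,0,0,0],[-0.2,0,8,0,0,0]]
  ]
}}

```text
time_s: 17.75
ee_pos: [0.5778, 0.1536, 0.054]
orientation: [1.91, 2.494, 0.0]
wrist_force: [1.1, -0.3, -1.9]
finger_gap: 0.0145
```

{"name": "arm_command", "arguments": {
  "motion": [
    [[0,0,0.2,0,0,0],[0,0,0.4,0,0,0],[0,0,0.5,0,0,0],[0,0,0.5,0,0,0]]
  ]
}}

```text
time_s: 18.15
ee_pos: [0.5775, 0.1535, 0.0488]
orientation: [-1.91, -2.494, 0.0]
wrist_force: [0.4, -0.3, -2.1]
finger_gap: 0.0144
```

{"name": "arm_command", "arguments": {
  "motion": [
    [[0,0,0.2,0,0,0],[0,0,0.3,0,0,0],[0,0,0.4,0,0,0],[0,0,0.4,0,0,0]]
  ]
}}

```text
time_s: 18.55
ee_pos: [0.5775, 0.1535, 0.045]
orientation: [-1.91, -2.494, 0.0]
wrist_force: [-1.0, -0.0, 1.2]
finger_gap: 0.0148
```

Contact with the floor (the force sign flipped). Releasing and backing out.

{"name": "arm_command", "arguments": {
  "motion": [
    [[0,0,0.05,0,0,0],[0,0,0.05,0,0,0],[0,0,0.05,0,0,0],[0,0,-1,0,0,0],[0,0,-4,0,0,0],[0,0,-8,0,0,0],[0,0,-12,0,0,0],[0,0,-17,0,0,0],[0,0,-22,0,0,0],[0,0,-25,0,0,0]]
  ],
  "gripper": 3
}}

```text
time_s: 19.55
ee_pos: [0.5789, 0.1537, 0.3004]
orientation: [1.906, 2.49, 0.008]
wrist_force: [0.0, 0.1, -0.5]
finger_gap: 0.03
```

{"name": "arm_command", "arguments": {
  "motion": [
    [[0,0,-2,0,0,0],[0,0,-2,0,0,0],[0,0,-2,0,0,0]]
  ],
  "gripper": 0
}}

```text
time_s: 19.85
ee_pos: [0.577, 0.1534, 0.3149]
orientation: [1.91, 2.494, 0.0]
wrist_force: [0.6, -0.7, -0.5]
finger_gap: 0.0002
```

```bash
python3 - <<'E'
from h import *
from bench import env
import pickle
s=env.get_state(); print(yaw(s),s["ee_pos"],s["dq"].round(3),s["wrist_force"])
pickle.dump(env.camera_info("wrist"),open("w15.pkl","wb"))
im=env.snapshot("wrist"); cv2.imwrite("pics/w15.png",im)
cv2.imwrite("pics/s15.png",env.snapshot("scene"))
E
```

```text
105.12720963302877 [0.57702306 0.15344615 0.31486816] [-0.001  0.031  0.034  0.001  0.     0.001] [ 0.61562654 -0.65101615 -0.51560129]
```

View pics/w15.png

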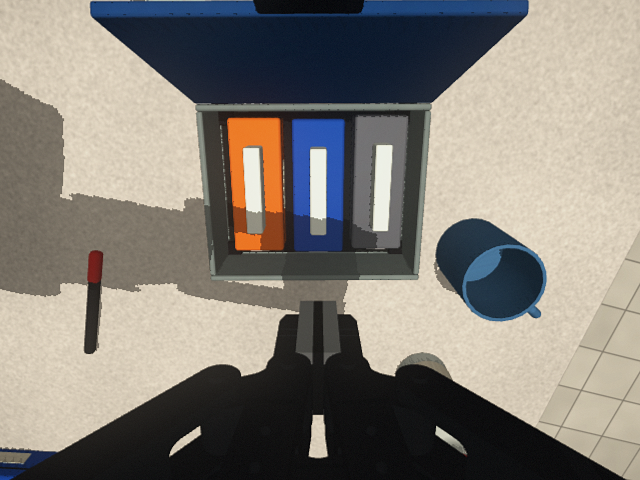

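View pics/s15.png

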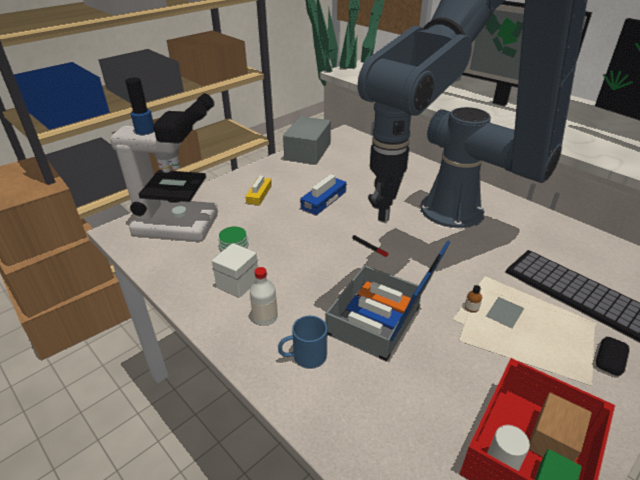

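{"name": "arm_command", "arguments": {
  "motion": [
    [[5,0,0,0,0,0],[10,0,0,0,0,0],[15,0,0,0,0,0],[20,0,0,0,0,0],[21,0,0,0,0,0],[21,0,4,0,0,0],[21,0,8,0,0,0],[21,0,10,0,0,0],[21,0,10,0,0,0]]
  ]
}}

```text
time_s: 20.85
ee_pos: [0.5196, 0.3542, 0.2093]
orientation: [-1.907, -2.49, 0.017]
wrist_force: [-0.7, 0.5, -0.2]
finger_gap: 0.0003
```

```bash
python3 - <<'E'
from h import *
from bench import env
s=env.get_state(); print(yaw(s),s["ee_pos"],s["wrist_force"],s["joints"].round(2))
cv2.imwrite("pics/s16.png",env.snapshot("scene")[150:400,250:550].repeat(2,0).repeat(2,1))
p=s["ee_pos"]; th=np.radians(105.1); ex=np.array([np.cos(th),np.sin(th)]); ey=np.array([-ex[1],ex[0]]); C=np.array([.5757,.153])
d=(p[:2]-C)*1000; x0,z0=d@ex,p[2]*1000; print(x0,d@ey)
for a in np.arange(1.5,0.0,-.1):
    x=84-140*np.cos(a)+8*np.sin(a)+11; z=74.5+140*np.sin(a)+8*np.cos(a); print(round(a,2),round(x,1),round(z,1),"cm",round((x-x0)/10,2),round((z0-z)/10,2))
E
```

```text
105.10950441025571 [0.51962713 0.35423167 0.20925732] [-0.68039942  0.50070301 -0.20861993] [ 0.42  0.56  1.44 -0.    1.16  0.16]
208.89090388390946 1.7150592822326463
1.5 93.1 214.7 cm -11.58 -0.55
1.4 79.1 213.8 cm -12.98 -0.46
1.3 65.3 211.5 cm -14.36 -0.23
1.2 51.7 207.9 cm -15.72 0.14
1.1 38.6 202.9 cm -17.03 0.64
1.0 26.1 196.6 cm -18.28 1.26
0.9 14.2 189.1 cm -19.46 2.01
0.8 3.2 180.5 cm -20.57 2.88
0.7 -6.9 170.8 cm -21.58 3.84
0.6 -16.0 160.2 cm -22.49 4.91
0.5 -24.0 148.6 cm -23.29 6.06
0.4 -30.8 136.4 cm -23.97 7.29
0.3 -36.4 123.5 cm -24.53 8.57
0.2 -40.6 110.2 cm -24.95 9.91
0.1 -43.5 96.4 cm -25.24 11.28
```

View pics/s16.png

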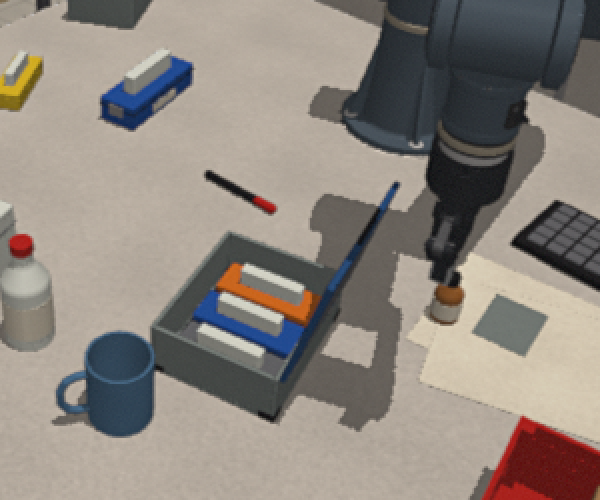

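Gripper is behind the lid with z clear of the bottle. I now push the lid toward upright and past it.

{"name": "arm_command", "arguments": {
  "motion": [
    [[-3,0,-0.5,0,0,0],[-5,0,-0.5,0,0,0],[-7,0,-0.5,0,0,0],[-8.5,0,-0.5,0,0,0],[-10,0,-0.5,0,0,0],[-11.5,0,-0.5,0,0,0],[-13,0,-0.4,0,0,0],[-14.4,0,-0.2,0,0,0],[-14.4,0,-0.2,0,0,0]]
  ]
}}

```text
time_s: 21.8
ee_pos: [0.5606, 0.215, 0.2162]
orientation: [1.912, 2.493, -0.003]
wrist_force: [0.5, 0.9, 0.2]
finger_gap: 0.0001
```

```bash
cat > lid.py <<'E'
from h import *
from bench import env
import sys
s=env.get_state(); print(s["time_s"],yaw(s),s["ee_pos"],s["wrist_force"])
cv2.imwrite(f"pics/{sys.argv[1]}.png",env.snapshot("scene")[150:400,250:550].repeat(2,0).repeat(2,1))
p=s["ee_pos"]; th=np.radians(105.1); ex=np.array([np.cos(th),np.sin(th)]); ey=np.array([-ex[1],ex[0]]); C=np.array([.5757,.153])
d=(p[:2]-C)*1000; x0,z0=d@ex,p[2]*1000; print(x0,d@ey)
for a in np.arange(1.3,-0.05,-.1):
    x=84-140*np.cos(a)+8*np.sin(a)+11; z=74.5+140*np.sin(a)+8*np.cos(a); print(round(a,2),"cm",round((x-x0)/10,2),round((z0-z)/10,2))
E
python3 lid.py s17
```

```text
21.8 105.01423447490235 [0.56063816 0.21497561 0.21622852] [0.50930332 0.86230546 0.1835311 ]
63.75942969874924 -1.603129852085607
1.3 cm 0.15 0.47
1.2 cm -1.2 0.83
1.1 cm -2.51 1.33
1.0 cm -3.77 1.96
0.9 cm -4.95 2.71
0.8 cm -6.06 3.57
0.7 cm -7.07 4.54
0.6 cm -7.98 5.61
0.5 cm -8.78 6.76
0.4 cm -9.46 7.98
0.3 cm -10.01 9.27
0.2 cm -10.44 10.61
0.1 cm -10.73 11.98
-0.0 cm -10.88 13.37
```

View pics/s17.png

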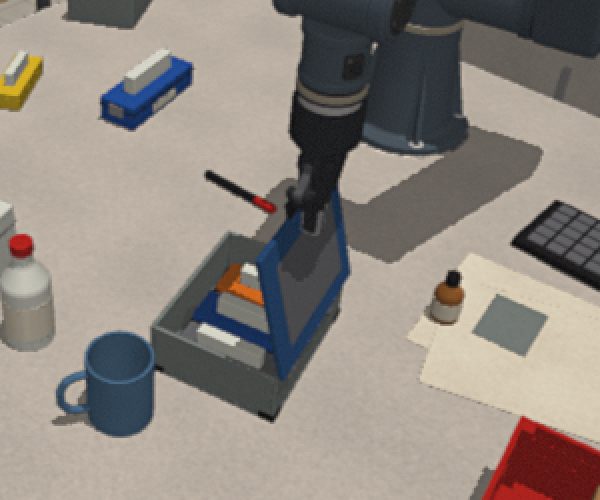

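Working as planned. I follow the arc down.

{"name": "arm_command", "arguments": {
  "motion": [
    [[-1.2,0,0.8,0,0,0],[-2.5,0,1.3,0,0,0],[-3.8,0,2,0,0,0],[-5,0,2.7,0,0,0],[-6.1,0,3.6,0,0,0],[-7.1,0,4.5,0,0,0],[-8,0,5.6,0,0,0],[-8.8,0,6.8,0,0,0],[-9.5,0,8,0,0,0],[-9.5,0,8,0,0,0]]
  ]
}}

```text
time_s: 22.85
ee_pos: [0.5837, 0.1245, 0.1343]
orientation: [-1.909, -2.491, 0.005]
wrist_force: [-1.1, 0.3, -0.3]
finger_gap: -0.0002
```

```bash
python3 lid.py s18
```

```text
22.85 105.06085637616748 [0.58373796 0.12447949 0.1343102 ] [-1.08358473  0.34241338 -0.2615711 ]
-29.62969660130124 -0.33070908492666884
1.3 cm 9.49 -7.72
1.2 cm 8.14 -7.36
1.1 cm 6.83 -6.86
1.0 cm 5.57 -6.23
0.9 cm 4.39 -5.48
0.8 cm 3.28 -4.62
0.7 cm 2.27 -3.65
0.6 cm 1.36 -2.58
0.5 cm 0.56 -1.43
0.4 cm -0.12 -0.21
0.3 cm -0.68 1.08
0.2 cm -1.1 2.42
0.1 cm -1.39 3.79
-0.0 cm -1.54 5.18
```

View pics/s18.png

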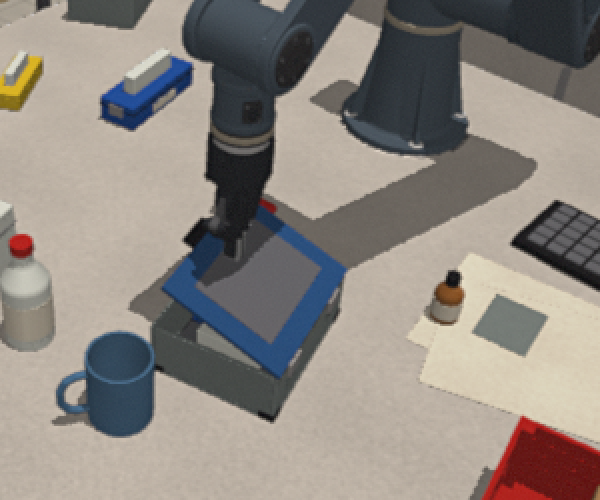

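{"name": "arm_command", "arguments": {
  "motion": [
    [[-0.7,0,1.1,0,0,0],[-1.1,0,2.4,0,0,0],[-1.4,0,3.4,0,0,0],[-1.5,0,4.2,0,0,0],[-1.5,0,4.7,0,0,0],[-1.5,0,4.9,0,0,0],[-1.5,0,4.9,0,0,0]]
  ]
}}

```text
time_s: 23.6
ee_pos: [0.5887, 0.1112, 0.0874]
orientation: [-1.909, -2.494, 0.001]
wrist_force: [0.6, 0.0, 0.2]
finger_gap: -0.0004
```

{"name": "arm_command", "arguments": {
  "motion": [
    [[0,0,0.2,0,0,0],[0,0,0.4,0,0,0],[0,0,0.5,0,0,0],[0,0,0.5,0,0,0]]
  ]
}}

```text
time_s: 24.0
ee_pos: [0.5891, 0.1111, 0.0828]
orientation: [1.91, 2.494, 0.0]
wrist_force: [0.2, -0.6, 0.6]
finger_gap: -0.0003
```

{"name": "arm_command", "arguments": {
  "motion": [
    [[0,0,0.1,0,0,0],[0,0,0.2,0,0,0],[0,0,0.2,0,0,0]]
  ]
}}

```text
time_s: 24.3
ee_pos: [0.5891, 0.1111, 0.0825]
orientation: [1.909, 2.494, 0.001]
wrist_force: [-3.0, -0.3, 10.0]
finger_gap: -0.0003
```

```bash
python3 lid.py s19 | head -2
```

```text
24.3 105.13794567699277 [0.58912806 0.11109901 0.0825036 ] [-3.04518715 -0.31782275  9.97850772]
-43.95232743768279 -2.0490325853639617
```

View pics/s19.png

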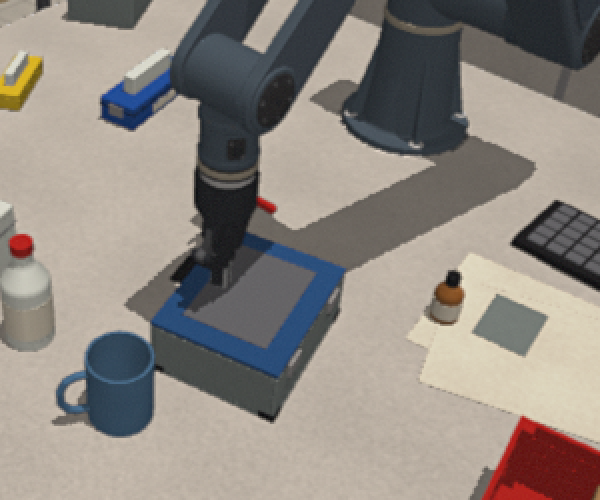

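The lid reads 82.5 mm and pushes back with 10 N, so it is seated on the rim. Retreating for a last check.

{"name": "arm_command", "arguments": {
  "motion": [
    [[0,0,-1,0,0,0],[0,0,-5,0,0,0],[0,0,-10,0,0,0],[0,0,-15,0,0,0],[-2,0,-20,0,0,0],[-6,0,-22,0,0,0],[-10,0,-22,0,0,0],[-10,0,-22,0,0,0],[-10,0,-22,0,0,0]]
  ]
}}

```text
time_s: 25.25
ee_pos: [0.6148, 0.0138, 0.3007]
orientation: [-1.912, -2.492, -0.0]
wrist_force: [-0.3, 0.9, -0.7]
finger_gap: -0.0001
```

```bash
python3 - <<'E'
from h import *
from bench import env
s=env.get_state(); print(s["time_s"],s["ee_pos"],s["wrist_force"])
cv2.imwrite("pics/w20.png",env.snapshot("wrist"))
cv2.imwrite("pics/s20.png",env.snapshot("scene"))
E
```

```text
25.25 [0.61479434 0.01380964 0.30072431] [-0.30351391  0.89617473 -0.69958377]
```

View pics/s20.png

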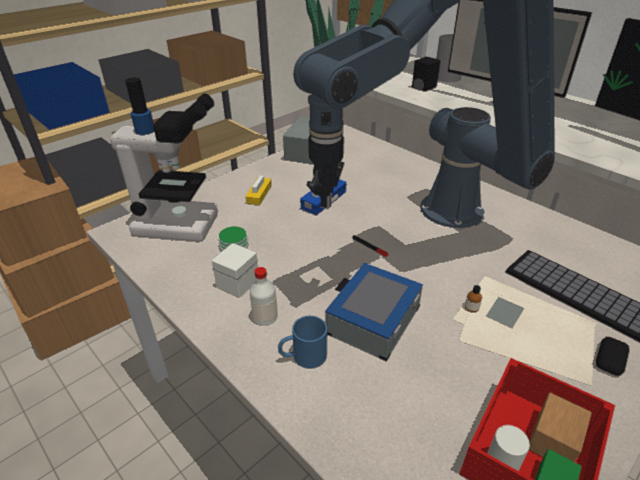

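View pics/w20.png

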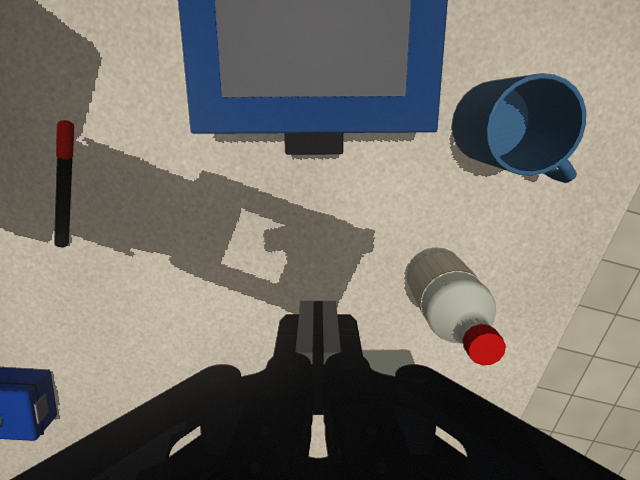

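The lid lies flat on the case with its tab at (314,143) in the wrist view. Every other item is where it started.

```bash
python3 -c "
from bench import env
print(env.close_job())"
```

```text
the job is handed in; nothing more can be done
None
```

The orange and the smaller blue cassette are packed ridge up beside the grey one, the lid is closed, and I handed the job in at about 25 s. `close_job` gave no verdict.

**What I did**
- I first pushed the lid further open, because it leaned in over the case and could have hit the wrist-mounted camera.
- I gripped each cassette by its ridge. Orange went into the end slot and blue into the middle.
- I then swung the lid shut from behind with closed fingers and pressed it down.

**Last checks**
- **Cassettes:** before closing, the wrist picture showed all three flat and side by side. Both releases were made at floor height, with contact felt.
- **Lid:** when pressed, the fingertip stood at 82.5 mm with 10 N pushing back, which matches the closed height. The final pictures show the lid level on the rim.
- **Other things:** by eye, everything else is where it was, and the gripper is clear of everything.

**What disagreed**
- **Case position:** the overhead view put the case centre about 7 mm off from the wrist view. I used the wrist view, and the placements bore it out.
- **Case size:** the hinge-side rim corners read about 5 mm short in the wrist view, so I placed the case from its front corners.
- **Ridge width:** the gripper opening on the ridges read about 14.6 mm instead of 16 mm, but both grips held.

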